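Flip the drying-rack flag to 'dry'

ROBOT

A 6-joint arm with a two-finger parallel gripper is mounted at the origin on the work surface. World frame = base frame: x ahead of the robot, y to its left, z up, the work surface at z = 0. Lengths are in m, angles in rad, forces in N, time in s.
With the tool pointing down it reaches from about 0.375 to 0.825 m from the base axis. Payload 5.5 kg.
Tool frame: the origin (TCP) lies midway between the tips of the shut fingers; the grasp point (between the pads) lies 19 mm behind it; z points along the fingers, y is the line along which they close (so a half turn about z gives the same grasp; the last joint's range is limited). The gripper opens to 85 mm and grips with 20 to 120 N. Pads are 22 mm wide; open, the fingers measure 114 mm over their backs; the gripper's body (76 mm by 85 mm) begins 54 mm behind the grasp point. The pads swing forward as they close: fully open they stand 13 mm farther back than shut.
Start: joints at [1.319, 0.314, -0.047, 1.21, 0, 1.571], TCP at [0.149, 0.581, 0.195] pointing down, gripper open.
Joint ranges: [-2.67, 2.67], [-0.69, 1.73], [-1.03, 1.25], [-2.08, 2.16], [-1.42, 1.45], [-3.14, 3.14]. Speed limits (rad/s): [2.39, 2.39, 3.01, 3.14, 3.14, 3.14].

INTERFACE

Orientations are given as a unit quaternion [w, x, y, z].
In Python, from workcell import get_obs, grab_frame, job_done gives the robot as it stands.
- The arm moves only by the tool send_rows, never from a script. Its argument "targets" is a list of rows, each a list of 3 entries, a list of its own where there are three numbers: the turn, a rotation vector about the tool's x, y, z in degrees, then the shift along the tool's x, y, z in cm, then the opening, from 0 (shut) to 1 (fully open). In form: [[[rx, ry, rz], [tx, ty, tz], claw], ...]. A call has 1 to 5 rows; each row shifts and turns the commanded pose from where the row before left it, along the tool's axes as they then stand; what a row does not reach is not made up. A row lasts 1/10 s, in which the tool goes at most 50 mm and 8.59 degrees, less where a joint would pass 70% of its speed; a pose out of reach is approached as far as the arm can. A call is refused whole if a number of a shift passes 5 or a number of a turn 8.59, either way. A call with a gripper value outside its range is refused whole. The fingers move at their own pace and stop on an object; "squeeze" is the grip in N (left out, the last holds). Time passes only in rows, so rows that do not move let the fingers close. It gives the time, the measured TCP pose, the force, the opening and the grip force at its end, in the units of the state.
- get_obs(): the state, without advancing time (a new reading comes with each control period).
- grab_frame(name): name is "side" or "top" or "wrist"; returns a dict with "img" (384x512x3 uint8, blue, green, red), "K" (3x3 intrinsics, pixels), "extrinsics" (4x4, takes a point from world to camera coordinates). Camera axes: x right, y up, looking along -z (the intrinsics and any distortion apply to the point x, -y, -z); pixel columns grow to the right and rows downward; lengths in m; the calibration is good to about 2 mm. A picture is of the moment at which its call begins. There is no depth.
- job_done(): hands the job in; it is judged then, once.
The state is a dict: "clock": time; "joint_pos": joint angles; "joint_velocities": joint speeds; "tau": joint torques, N m; "tcp_pos": TCP position; "ee_rot": TCP orientation; "ft_force": force on the tool from outside, world axes, zero at the start; "wrist_torque": the same for the moment, N m; "gripper_width": opening from 0.0 (shut) to 1.0 (fully open); "grip_force": force on a finger pad.
Only numpy, scipy, OpenCV 4.12 (cv2) and the standard library are available. Lean on these libraries where they do the work, as an engineer would, in place of code of your own. Each camera call takes 0.05 s, during which the arm holds its last target. There are 200 camera calls.

TASK

Three small card-drying racks stand on the calligrapher's desk, and the card under the long stone paperweight has dried. With your fingertips, push the flag on the front edge of that rack up and right over its pivot, until it lies flat back on the deck with its ring face up. Do not pinch the flag, and leave the other two flags, the paperweight and everything else where they are; finish clear of it all.

Things in the scene. Friction and masses are not known exactly. Their poses are not given: they have to be found in the camera images.
- rack_b: Wooden drying rack b, fixed: three decks on posts, 150 mm wide, 228 mm deep, top deck at 74 mm. Origin on the table straight below the middle of its flag's pivot, which is 80 mm up; x: level from the pivot back over the deck, y along the pivot, z up. This rack has the stone paperweight on its top card. Two brass ears at y = +-36 mm hold the pivot and reach up to 86 mm.
- flag_b (a joint): Hinge of rack b's flag, rad: 0 = lying level out in front of the rack (its -x side), plain face up; 1.57 = upright; 3.14 = lying level back over the deck, ring face up. Starts between 0 and 0.25. Friction holds it where it is left (under 1 N at the free end moves it); stops at 0 and 3.14.
- flag_b_edge (a point): Middle of the round free end of rack b's flag, half-way through its thickness. The flag is a flat white plastic paddle 60 mm wide, 6 mm thick, reaching 75 mm from the pivot. A 16 mm wide brass tongue lies under it out to 30 mm from the pivot; beyond, when level, it hangs free 77 mm above the table, so a finger leaning 30 to 45 degrees forward can lift the end from in front and below.
- flag_b_plain: The plain ply of rack b's flag (upper half when the joint is 0), 3 mm thick. Origin at the middle of the pivot.
- flag_b_ring: The ply of rack b's flag with the inlaid dark ring (lower half when the joint is 0), 3 mm thick. Origin at the middle of the pivot.
- rack_a: Wooden drying rack a, fixed: three decks on posts, 150 mm wide, 228 mm deep, top deck at 74 mm. Origin on the table straight below the middle of its flag's pivot, which is 80 mm up; x: level from the pivot back over the deck, y along the pivot, z up. It has the stone seal on its top card.
- flag_a (a joint): Hinge of rack a's flag, rad: 0 = lying level out in front of the rack (its -x side), plain face up; 1.57 = upright; 3.14 = lying level back over the deck, ring face up. Same kind of flag as on rack b. Starts between 0 and 0.25; to be left so.
- flag_a_edge (a point): Middle of the free end of rack a's flag, 75 mm from the pivot.
- rack_c: Wooden drying rack c, fixed: three decks on posts, 150 mm wide, 228 mm deep, top deck at 74 mm. Origin on the table straight below the middle of its flag's pivot, which is 80 mm up; x: level from the pivot back over the deck, y along the pivot, z up. It has the little water pot on its top card.
- flag_c (a joint): Hinge of rack c's flag, rad: 0 = lying level out in front of the rack (its -x side), plain face up; 1.57 = upright; 3.14 = lying level back over the deck, ring face up. Same kind of flag as on rack b. Starts between 2.95 and 3.14, already flipped; to be left so.
- flag_c_edge (a point): Middle of the free end of rack c's flag, 75 mm from the pivot.
- paperweight: Grey stone bar paperweight, 110 x 22 x 14 mm, lying on the top card of rack b. Origin at the centre of its underside. Loose, to be left alone.
- seal: Upright square stone seal, 26 x 26 mm, 58 mm tall, standing on the card of rack a. Origin at the centre of its underside. Loose, to be left alone.
- water_pot: Little round porcelain water pot, 58 mm across, 42 mm tall, standing on the card of rack c. Origin at the centre of its underside. Loose, to be left alone.
- ink_stick: Black ink stick, 95 x 24 x 12 mm, lying on the table between two racks. Origin at the centre of its underside. Loose, to be left alone.
- paste_box: Round lidded porcelain seal-paste box, 49 mm across, 28 mm tall, on the table between two racks. Origin at the centre of its underside. Loose, to be left alone.
- teapot: Small clay teapot, about 92 mm body, 84 mm tall, to the robot's right. Origin at the centre of its underside. Loose, to be left alone.

How it is judged:
By the outcome, as a careful person would: the job done as asked, in the order asked, and still so for the second after the job is handed in, with the robot touching nothing.
It also fails if it takes over 42 s, if anything falls off the work surface, if the arm or the gripper's body presses on something with over 40 N, if the wrist force passes 120 N, or if a joint passes its speed limit or range.

## Working session

There is one attempt and no reset: what is moved stays moved. The work goes in short steps, Python scripts to look and compute and a tool call to move; the robot and the scene stay as the last step left them, time stands still between calls to the robot, and variables do not carry over. Pictures are saved under pics/ and viewed, at most 10 in all, crops included, and the job is handed in when it is done.

Besides the shell and the picture viewer there is one more tool, called after ">>>" as name([rows], argument=value, ...), one row to a line, values as JSON. send_rows: Moves the arm, as the interface text tells. Its arguments: {"type":"object","properties":{"targets":{"type":"array","items":{"type":"array"}},"squeeze":{"type":"number"}},"required":["targets"]}

```bash
mkdir -p pics
python3 - <<'E'
from workcell import *
import cv2,pickle
d={}
for n in("top","side"):
    f=grab_frame(n);d[n]=f;cv2.imwrite(f"pics/{n}0.png",cv2.resize(f["img"],(800,600),interpolation=cv2.INTER_CUBIC))
pickle.dump(d,open("f0.pkl","wb"));o=get_obs();print(o["clock"],o["tcp_pos"],o["ee_rot"])
for n in d: print(d[n]["K"],d[n]["extrinsics"],d[n].keys())
E
```

```text
0.1 [0.14934062 0.58050432 0.19429642] [-9.35245213e-05  1.25554662e-01  9.92086376e-01 -8.00070520e-04]
[[424.04565637   0.         252.91248427]
 [  0.         424.04565637 191.38438165]
 [  0.           0.           1.        ]] [[ 0.00863411 -0.99994225 -0.0063985  -0.08066359]
 [ 0.97226312  0.00689914  0.23378799 -0.60079829]
 [-0.23373034 -0.00823958  0.97226655 -1.21517108]
 [ 0.          0.          0.          1.        ]] dict_keys(['img', 'K', 'extrinsics'])
[[369.49145435   0.         254.87800804]
 [  0.         369.49145435 185.71985647]
 [  0.           0.           1.        ]] [[-0.85505066 -0.5183393  -0.01458562  0.4644756 ]
 [ 0.3840724  -0.6519614   0.65378492 -0.32970942]
 [-0.34839168  0.55341729  0.75653984 -0.69802315]
 [ 0.          0.          0.          1.        ]] dict_keys(['img', 'K', 'extrinsics'])
```

View pics/top0.png

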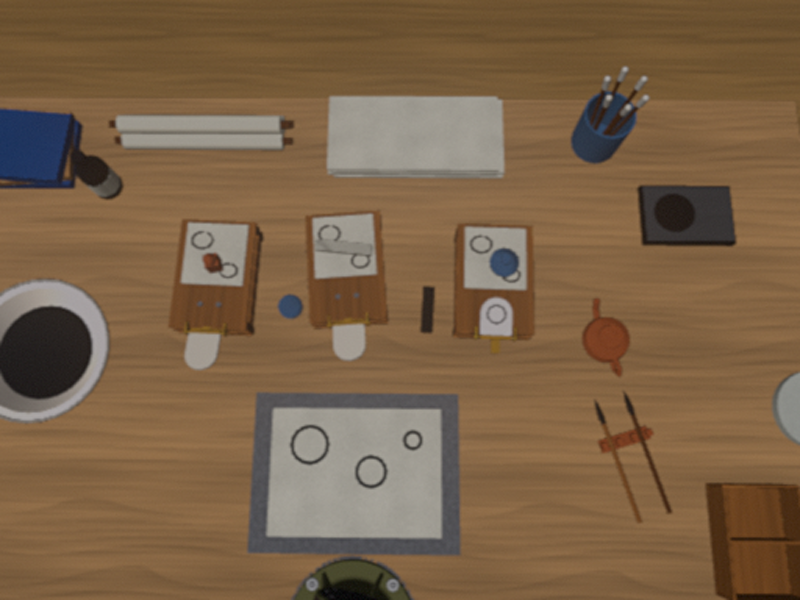

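View pics/side0.png

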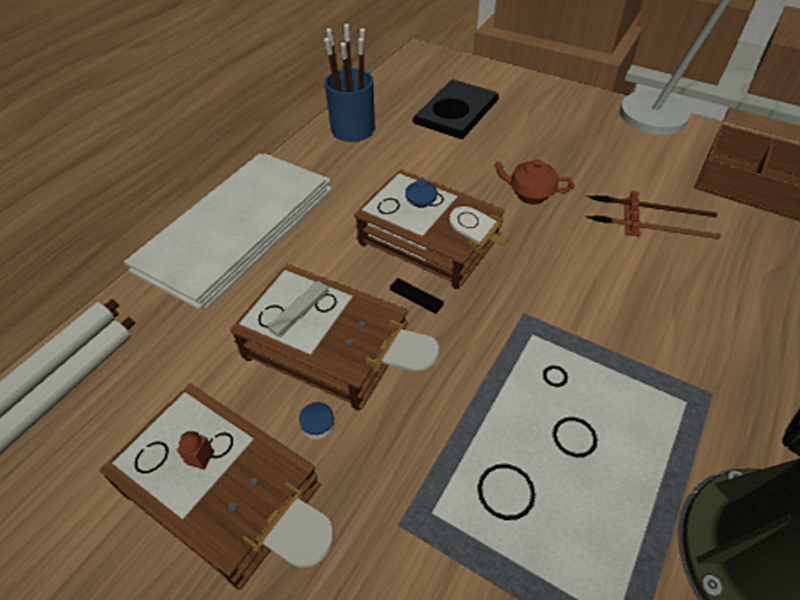

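The rack with the grey bar is the middle one: its flag is around (348,340) in the top view and (412,350) in the side view. I'll enlarge both.

Run:
```python
import cv2,pickle,numpy as np
d=pickle.load(open("f0.pkl","rb"))
a=d["top"]["img"][185:245,180:260];b=d["side"]["img"][175:265,200:320]
cv2.imwrite("pics/ct.png",cv2.resize(a,None,fx=10,fy=10,interpolation=cv2.INTER_CUBIC))
cv2.imwrite("pics/cs.png",cv2.resize(b,None,fx=6.6667,fy=6.6667,interpolation=cv2.INTER_CUBIC))
```

```text
(no output)
```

View pics/ct.png

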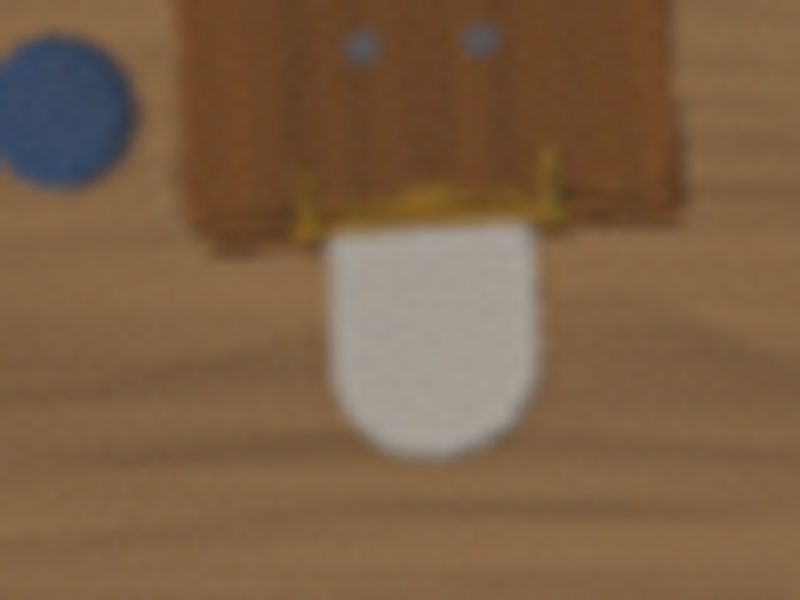

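View pics/cs.png

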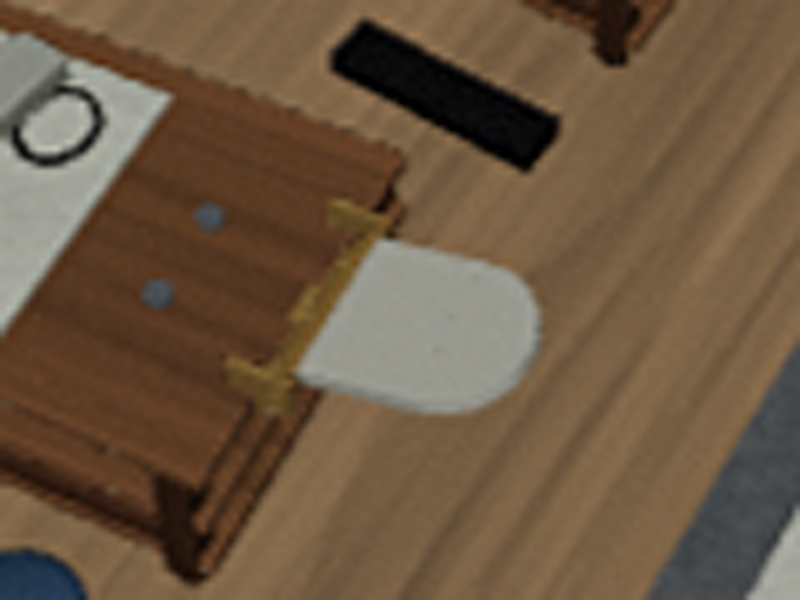

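Top crop: flag end at about (428,460) and pivot rod from (312,228) to (555,208). Side crop: free end near (525,365). The flag is almost level. I'll fit its outline in both views.

```bash
cat > h.py <<'E'
import cv2,numpy as np
def proj(f,P):
    E=f["extrinsics"];c=np.asarray(P)@E[:3,:3].T+E[:3,3];c=c*[1,-1,-1];q=c@f["K"].T
    return q[:,:2]/q[:,2:]
def flag(x,y,yaw,th,r0=.006,s=.003,rad=.03):
    a=np.linspace(-np.pi/2,np.pi/2,25)
    u=np.r_[r0,.075-rad+rad*np.cos(a),r0];v=np.r_[-.03,.03*np.sin(a),.03]
    px=-u*np.cos(th)+s*np.sin(th);pz=.08+u*np.sin(th)+s*np.cos(th)
    c,S=np.cos(yaw),np.sin(yaw)
    return np.c_[x+c*px-S*v,y+S*px+c*v,pz]
E
python3 - <<'E'
import pickle
from h import *
from scipy.optimize import minimize
d=pickle.load(open("f0.pkl","rb"))
B={"top":(185,245,180,260),"side":(175,265,200,320)};k=8;M={}
for n,(r0,r1,c0,c1) in B.items():
    im=cv2.resize(d[n]["img"][r0:r1,c0:c1],None,fx=k,fy=k,interpolation=cv2.INTER_CUBIC)
    h=cv2.cvtColor(im,cv2.COLOR_BGR2HSV);m=((h[...,1]<60)&(h[...,2]>115)).astype(np.uint8)
    l,lab,st,_=cv2.connectedComponentsWithStats(m)
    pt=proj(d[n],[[.5,0,0]])
    seed={"top":(34*k,43*k),"side":(26*k*2,66*k)}[n]
    seed=(int(340/10*k),int(430/10*k)) if n=="top" else (int(330/6.667*k),int(430/6.667*k))
    M[n]=(lab==lab[seed]).astype(np.uint8);print(n,M[n].sum()/k/k)
def parts(p):
    o=[]
    for n,(r0,r1,c0,c1) in B.items():
        q=(proj(d[n],flag(*p))-[c0,r0]+.5)*k-.5
        m=np.zeros_like(M[n]);cv2.fillPoly(m,[np.round(q*16).astype(np.int32)],1,shift=4)
        o.append((m!=M[n]).sum()/M[n].sum())
    return o
best=None
for x0 in(.52,.56,.6):
  for th in(.05,.2):
    p0=np.array([x0,-.06,0,th,.006]);S=np.vstack([p0]+[p0+e for e in np.diag([.03,.03,.15,.1,.004])])
    r=minimize(lambda p:sum(parts(p)),p0,method="Nelder-Mead",options=dict(initial_simplex=S,maxiter=800,xatol=1e-5,fatol=1e-5))
    if best is None or r.fun<best.fun:best=r
p=best.x;print(p,parts(p))
c,s=np.cos(p[2]),np.sin(p[2])
w=lambda X,Y,Z:[p[0]+c*X-s*Y,p[1]+s*X+c*Y,Z]
print("edge",w(-.075*np.cos(p[3]),0,0))
P=[w(0,-.036,.086),w(0,.036,.086),w(0,0,.08)]
for n,(r0,r1,c0,c1) in B.items():print(n,(proj(d[n],P)-[c0,r0]+.5)*(10 if n=="top" else 6.667))
E
```

```text
top 424.046875
side 674.453125
[0.55275831 0.01422059 0.07130511 0.05860514 0.00711364] [np.float64(0.04878588009875087), np.float64(0.10601181512799722)]
edge [np.float64(0.4780773240126165), np.float64(0.008886412097794663), 0]
top [[550.09729913 206.43618329]
 [308.28610554 221.6127759 ]
 [430.75352059 218.04987144]]
side [[368.12849513 210.13146417]
 [266.55813167 368.0115652 ]
 [319.17448056 297.64760704]]
```

Pivot found at (0.553, 0.014), yaw 0.071, flag at 0.06 rad; the reprojected ears match the crops. Next I'll plan the rows: fingers shut, closing axis along the pivot, leaning 40° forward.

```bash
cat > plan.py <<'E'
import numpy as np
from workcell import get_obs
from scipy.spatial.transform import Rotation as R, Slerp
PV=np.array([.5528,.0142]);YAW=.0713;T=np.radians(40);H=11
c,s=np.cos(YAW),np.sin(YAW)
d=np.array([np.sin(T),-np.cos(T)]);n=np.array([np.cos(T),np.sin(T)])
def W(u,z,v=0): return np.array([PV[0]+c*u/1e3-s*v/1e3,PV[1]+s*u/1e3+c*v/1e3,z/1e3])
Z=np.array([c*d[0],s*d[0],d[1]]);Y=np.array([-s,c,0]);RF=R.from_matrix(np.c_[np.cross(Y,Z),Y,Z])
def arc(deg,r=55,gap=0):
    t=np.radians(deg);f=np.array([-np.cos(t),np.sin(t)]);m=-np.array([np.sin(t),np.cos(t)])
    if deg<50: q=75*f+3*m-H*n+(75-r)*d+gap*m
    else: q=r*f+m*(3+H*abs(n@m)+gap)
    return W(q[0],80+q[1])
def cur():
    o=get_obs();q=o["ee_rot"];return np.array(o["tcp_pos"]),R.from_quat([q[1],q[2],q[3],q[0]]),o
def rows(pts,R1=RF):
    """pts: world TCP per row; slerp to R1 over them"""
    p,r,o=cur();sl=Slerp([0,1],R.concatenate([r,R1]));N=len(pts)
    print("clock",o["clock"],"tcp",p.round(4),"q",np.round(o["joint_pos"],3),"F",np.round(o["ft_force"],1))
    for i,t in enumerate(pts):
        r2=sl((i+1)/N);a=(r.inv()*r2).as_rotvec(degrees=True);b=r.inv().apply(t-p)*100
        print([a.round(1).tolist(),b.round(2).tolist(),0]);p,r=t,r2
def line(*ws):
    out=[];p=cur()[0]
    for w,N in ws: out+=[p+(w-p)*(i+1)/N for i in range(N)];p=w
    return out
E
python3 - <<'E'
from plan import *
print(W(-120,200),[arc(a).round(3) for a in(0,50,90,180)])
rows(line((np.array([.40,.25,.22]),10),(W(-125,190),8)))
E
```

```text
[0.43310489 0.00565125 0.2       ] [array([0.482, 0.009, 0.055]), array([0.507, 0.011, 0.113]), array([0.541, 0.013, 0.135]), array([0.608, 0.018, 0.09 ])]
clock 0.1 tcp [0.1493 0.5805 0.1943] q [ 1.319  0.314 -0.048  1.21  -0.     1.571] F [-0.2  0.2 -0. ]
[[-0.4, -2.2, -1.0], [-3.25, -2.58, -0.25], 0]
[[-0.4, -2.2, -1.0], [-3.21, -2.63, -0.15], 0]
[[-0.4, -2.2, -1.0], [-3.17, -2.69, -0.04], 0]
[[-0.4, -2.2, -1.0], [-3.12, -2.74, 0.06], 0]
[[-0.4, -2.2, -1.0], [-3.07, -2.79, 0.17], 0]
[[-0.4, -2.2, -1.0], [-3.02, -2.85, 0.27], 0]
[[-0.4, -2.2, -1.0], [-2.95, -2.9, 0.36], 0]
[[-0.4, -2.2, -1.0], [-2.89, -2.95, 0.46], 0]
[[-0.4, -2.2, -1.0], [-2.82, -3.01, 0.55], 0]
[[-0.4, -2.2, -1.0], [-2.74, -3.06, 0.63], 0]
[[-0.4, -2.2, -1.0], [-0.42, -3.03, 0.49], 0]
[[-0.4, -2.2, -1.0], [-0.35, -3.04, 0.48], 0]
[[-0.4, -2.2, -1.0], [-0.28, -3.05, 0.47], 0]
[[-0.4, -2.2, -1.0], [-0.21, -3.06, 0.46], 0]
[[-0.4, -2.2, -1.0], [-0.14, -3.07, 0.45], 0]
[[-0.4, -2.2, -1.0], [-0.07, -3.07, 0.44], 0]
[[-0.4, -2.2, -1.0], [0.0, -3.07, 0.42], 0]
[[-0.4, -2.2, -1.0], [0.07, -3.08, 0.4], 0]
```

>>> send_rows([
  [[-0.4, -2.2, -1.0], [-3.2, -2.6, -0.2], 0],
  [[-0.4, -2.2, -1.0], [-3.2, -2.6, -0.2], 0],
  [[-0.4, -2.2, -1.0], [-3.2, -2.7, 0], 0],
  [[-0.4, -2.2, -1.0], [-3.1, -2.7, 0.1], 0],
  [[-0.4, -2.2, -1.0], [-3.1, -2.8, 0.2], 0],
])

```text
clock: 0.6
tcp_pos: [0.2754, 0.4146, 0.2062]
ee_rot: [0.098, 0.081, 0.992, 0.005]
ft_force: [0.5, 0.1, 0.5]
gripper_width: 0.139
grip_force: 0.0
```

>>> send_rows([
  [[-0.4, -2.2, -1.0], [-3.0, -2.9, 0.3], 0],
  [[-0.4, -2.2, -1.0], [-3.0, -2.9, 0.4], 0],
  [[-0.4, -2.2, -1.0], [-2.9, -2.9, 0.5], 0],
  [[-0.4, -2.2, -1.0], [-2.8, -3.0, 0.5], 0],
  [[-0.4, -2.2, -1.0], [-2.7, -3.0, 0.6], 0],
])

```text
clock: 1.1
tcp_pos: [0.4008, 0.2503, 0.218]
ee_rot: [0.194, 0.036, 0.98, 0.01]
ft_force: [0.4, 0.7, -0.0]
gripper_width: -0.001
grip_force: 0.0
```

Run:
```python
from plan import *
rows(line((W(-125,190),10)))
```

```text
clock 1.1 tcp [0.4008 0.2503 0.218 ] q [ 0.76  -0.217 -0.632  0.862 -0.261  0.795] F [ 0.4  0.7 -0. ]
[[-0.2, -1.8, -0.8], [-0.33, -2.43, 0.35], 0]
[[-0.2, -1.8, -0.8], [-0.28, -2.44, 0.35], 0]
[[-0.2, -1.8, -0.8], [-0.24, -2.45, 0.34], 0]
[[-0.2, -1.8, -0.8], [-0.2, -2.45, 0.34], 0]
[[-0.2, -1.8, -0.8], [-0.15, -2.45, 0.34], 0]
[[-0.2, -1.8, -0.8], [-0.11, -2.46, 0.33], 0]
[[-0.2, -1.8, -0.8], [-0.07, -2.46, 0.32], 0]
[[-0.2, -1.8, -0.8], [-0.02, -2.46, 0.31], 0]
[[-0.2, -1.8, -0.8], [0.02, -2.46, 0.3], 0]
[[-0.2, -1.8, -0.8], [0.06, -2.46, 0.29], 0]
```

>>> send_rows([
  [[-0.2, -1.8, -0.8], [-0.3, -2.4, 0.3], 0],
  [[-0.2, -1.8, -0.8], [-0.3, -2.4, 0.3], 0],
  [[-0.2, -1.8, -0.8], [-0.2, -2.5, 0.3], 0],
  [[-0.2, -1.8, -0.8], [-0.2, -2.5, 0.3], 0],
  [[-0.2, -1.8, -0.8], [-0.2, -2.5, 0.3], 0],
])

```text
clock: 1.6
tcp_pos: [0.4124, 0.1276, 0.2057]
ee_rot: [0.271, 0.001, 0.963, 0.009]
ft_force: [-0.3, -0.2, 0.4]
gripper_width: 0.001
grip_force: 0.0
```

>>> send_rows([
  [[-0.2, -1.8, -0.8], [-0.1, -2.5, 0.3], 0],
  [[-0.2, -1.8, -0.8], [-0.1, -2.5, 0.3], 0],
  [[-0.2, -1.8, -0.8], [0, -2.4, 0.3], 0],
  [[-0.2, -1.8, -0.8], [0, -2.4, 0.3], 0],
  [[-0.2, -1.8, -0.8], [0.1, -2.4, 0.3], 0],
])

```text
clock: 2.1
tcp_pos: [0.4344, 0.007, 0.2188]
ee_rot: [0.333, -0.035, 0.942, 0.008]
ft_force: [0.3, -0.4, -0.8]
gripper_width: 0.002
grip_force: 0.0
```

Run:
```python
from plan import *
rows(line((W(-125,125),3),(W(-105,52),3),(W(-80,50),2)))
```

```text
clock 2.1 tcp [0.4344 0.007  0.2188] q [-0.033 -0.653 -1.025  0.523  0.058 -0.086] F [ 0.3 -0.4 -0.8]
[[-0.1, -0.1, 0.0], [2.13, -0.01, 2.3], 0]
[[-0.1, -0.1, 0.0], [2.13, -0.02, 2.3], 0]
[[-0.1, -0.1, 0.0], [2.14, -0.02, 2.29], 0]
[[-0.1, -0.1, 0.0], [1.03, 0.01, 2.31], 0]
[[-0.1, -0.1, 0.0], [1.03, 0.01, 2.3], 0]
[[-0.1, -0.1, 0.0], [1.04, 0.01, 2.3], 0]
[[-0.1, -0.1, 0.0], [-0.9, 0.0, 0.88], 0]
[[-0.1, -0.1, 0.0], [-0.9, 0.0, 0.88], 0]
```

The arm is near its fold limit (j3 -1.025). I'll descend forward in small steps and watch the joints.

>>> send_rows([
  [[0, 0, 0], [1.0, 0, 2.3], 0],
  [[0, 0, 0], [1.0, 0, 2.3], 0],
  [[0, 0, 0], [1.7, 0, 2.0], 0],
])

```text
clock: 2.4
tcp_pos: [0.4634, 0.0054, 0.1802]
ee_rot: [0.308, -0.034, 0.951, 0.009]
ft_force: [0.1, -0.4, 0.5]
gripper_width: 0.001
grip_force: 0.0
```

Run:
```python
from plan import *
rows(line((W(-100,100),2),(W(-100,48),3),(W(-78,46),2)))
```

```text
clock 2.4 tcp [0.4634 0.0054 0.1802] q [-0.033 -0.496 -1.025  0.416  0.056 -0.085] F [ 0.1 -0.4  0.5]
[[-0.0, -0.6, 0.0], [2.77, 0.14, 2.95], 0]
[[-0.0, -0.6, 0.0], [2.8, 0.13, 2.92], 0]
[[-0.0, -0.6, 0.0], [1.05, 0.01, 1.38], 0]
[[-0.0, -0.6, 0.0], [1.06, 0.0, 1.37], 0]
[[-0.0, -0.6, 0.0], [1.07, 0.0, 1.36], 0]
[[-0.0, -0.6, 0.0], [-0.79, 0.0, 0.77], 0]
[[-0.0, -0.6, 0.0], [-0.79, 0.0, 0.78], 0]
```

```bash
sed -i 's/T=np.radians(40)/T=np.radians(30)/; s/if deg<50/if deg<60/' plan.py
python3 - <<'E'
from plan import *
rows(line((W(-100,150),2),(W(-100,100),2),(W(-98,48),2)))
from scipy.optimize import least_squares
D=[(.314,-.047,1.21,.5994,.1943),(-.653,-1.025,.523,.4344,.2188),(-.496,-1.025,.416,.4634,.1802),(-.217,-.632,.862,.4725,.218)]
def fk(v,a,b,g):
    h,L1,f1,L2,f2,L3=v;e=np.array([f1-a,f2-(a-b),-(a-b+g)]);L=np.array([L1,L2,L3])
    return L@np.cos(e),h+L@np.sin(e)
w=[1,1,1,.3];v0=np.array([.364,.39,1.57,.426,0,.25])
g=least_squares(lambda v:np.r_[np.concatenate([k*1e3*(np.array(fk(v,*q[:3]))-q[3:]) for k,q in zip(w,D)]),(v-v0)*[20,20,2,20,2,20]],v0)
print(g.x.round(3),(g.fun[:8]).round(1));v=g.x
for T_ in(30,33,36,40):
  for r,z in((.453,.1),(.455,.05),(.482,.054),(.51,.11)):
    p=np.pi/2-np.radians(T_)
    s=least_squares(lambda x:np.r_[np.array(fk(v,x[0],x[1],p-x[0]+x[1]))-[r,z]],[-.4,-.8]);x=s.x
    print(T_,r,z,x.round(2),round(p-x[0]+x[1],2),s.cost<1e-6)
E
```

```text
clock 2.4 tcp [0.4634 0.0054 0.1802] q [-0.033 -0.496 -1.025  0.416  0.056 -0.085] F [ 0.1 -0.4  0.5]
[[-0.0, 1.0, 0.0], [1.3, 0.13, 0.92], 0]
[[-0.0, 1.0, 0.0], [1.28, 0.12, 0.94], 0]
[[-0.0, 1.0, 0.0], [1.4, 0.01, 2.07], 0]
[[-0.0, 1.0, 0.0], [1.36, 0.01, 2.1], 0]
[[-0.0, 1.0, 0.0], [1.29, 0.0, 2.26], 0]
[[-0.0, 1.0, 0.0], [1.25, 0.0, 2.28], 0]
[0.259 0.481 1.551 0.448 0.194 0.444] [ 0.1  0.4  0.1  1.9 -0.3 -1.2 -0.2 -3.3]
30 0.453 0.1 [-0.35 -1.08] 0.31 True
30 0.455 0.05 [-0.24 -1.15] 0.14 True
30 0.482 0.054 [-0.18 -1.09] 0.14 True
30 0.51 0.11 [-0.21 -0.96] 0.3 True
33 0.453 0.1 [-0.38 -1.13] 0.25 True
33 0.455 0.05 [-0.27 -1.2 ] 0.06 True
33 0.482 0.054 [-0.2  -1.15] 0.05 True
33 0.51 0.11 [-0.24 -1.02] 0.22 True
36 0.453 0.1 [-0.41 -1.18] 0.17 True
36 0.455 0.05 [-0.29 -1.25] -0.03 True
36 0.482 0.054 [-0.22 -1.2 ] -0.04 True
36 0.51 0.11 [-0.27 -1.07] 0.14 True
40 0.453 0.1 [-0.45 -1.25] 0.07 True
40 0.455 0.05 [-0.3  -1.32] -0.15 True
40 0.482 0.054 [-0.23 -1.27] -0.16 True
40 0.51 0.11 [-0.3  -1.14] 0.03 True
```

The j3 limit favours a lean of about 25°. I'll descend at 20° in front of the flag, then lean in.

```bash
cat > tp.py <<'E'
import re,sys
T=int(sys.argv[1]);s=open("plan.py").read()
s=re.sub(r"T=np.radians\(\d+\)",f"T=np.radians({T})",s);s=re.sub(r"if deg<\d+",f"if deg<{90-T}",s);open("plan.py","w").write(s)
E
python3 tp.py 20
python3 - <<'E'
from plan import *
rows(line((W(-100,150),3),(W(-98,48),5)))
E
```

```text
clock 2.4 tcp [0.4634 0.0054 0.1802] q [-0.033 -0.496 -1.025  0.416  0.056 -0.085] F [ 0.1 -0.4  0.5]
[[-0.0, 2.0, 0.0], [0.87, 0.08, 0.61], 0]
[[-0.0, 2.0, 0.0], [0.84, 0.08, 0.64], 0]
[[-0.0, 2.0, 0.0], [0.82, 0.08, 0.67], 0]
[[-0.0, 2.0, 0.0], [0.98, 0.01, 1.79], 0]
[[-0.0, 2.0, 0.0], [0.92, 0.0, 1.82], 0]
[[-0.0, 2.0, 0.0], [0.86, 0.0, 1.85], 0]
[[-0.0, 2.0, 0.0], [0.79, 0.0, 1.88], 0]
[[-0.0, 2.0, 0.0], [0.73, 0.0, 1.91], 0]
```

>>> send_rows([
  [[0, 5.3, 0], [0.8, 0.1, 0.2], 0],
  [[0, 5.3, 0], [0.8, 0.1, 0.6], 0],
  [[0, 5.3, 0], [0.8, 0, 1.0], 0],
])

```text
clock: 2.7
tcp_pos: [0.4508, 0.0073, 0.1528]
ee_rot: [0.173, -0.035, 0.984, 0.004]
ft_force: [0.2, -0.5, -0.7]
gripper_width: 0.004
grip_force: 0.0
```

Run:
```python
from plan import *
rows(line((W(-98,48),4)))
```

```text
clock 2.7 tcp [0.4508 0.0073 0.1528] q [ 0.    -0.262 -0.809  0.677  0.02  -0.068] F [ 0.2 -0.5 -0.7]
[[-0.1, -0.0, 0.0], [0.79, 0.0, 2.5], 0]
[[-0.1, -0.0, 0.0], [0.79, -0.0, 2.5], 0]
[[-0.1, -0.0, 0.0], [0.8, -0.0, 2.5], 0]
[[-0.1, -0.0, 0.0], [0.8, -0.01, 2.5], 0]
```

>>> send_rows([
  [[0, 0, 0], [0.8, 0, 2.5], 0],
  [[0, 0, 0], [0.8, 0, 2.5], 0],
  [[0, 0, 0], [0.8, 0, 2.5], 0],
  [[0, 0, 0], [0.8, 0, 2.5], 0],
])

```text
clock: 3.1
tcp_pos: [0.4548, 0.0072, 0.0466]
ee_rot: [0.174, -0.035, 0.984, 0.004]
ft_force: [-0.2, 0.5, 0.3]
gripper_width: -0.005
grip_force: 0.0
```

```bash
python3 tp.py 25
python3 - <<'E'
from plan import *
print(arc(-10),arc(0),arc(5))
rows(line((arc(-10),3)))
from workcell import grab_frame
import cv2
for n in("side","wrist"):
    f=grab_frame(n);cv2.imwrite(f"pics/{n}1.png",f["img"][150:330,180:420] if n=="side" else f["img"])
E
python3 -c "
import cv2;i=cv2.imread('pics/side1.png');cv2.imwrite('pics/side1b.png',cv2.resize(i,(800,600),interpolation=2))"
```

```text
[0.47813354 0.00886724 0.04124701] [0.47647739 0.00874896 0.05422504] [0.47650126 0.00875066 0.06077314]
clock 3.1 tcp [0.4548 0.0072 0.0466] q [-0.    -0.117 -0.979  0.36   0.02  -0.069] F [-0.2  0.5  0.3]
[[-0.1, -1.7, 0.0], [-0.67, 0.0, 0.43], 0]
[[-0.1, -1.7, 0.0], [-0.66, 0.0, 0.45], 0]
[[-0.1, -1.7, 0.0], [-0.64, 0.0, 0.47], 0]
```

View pics/side1b.png

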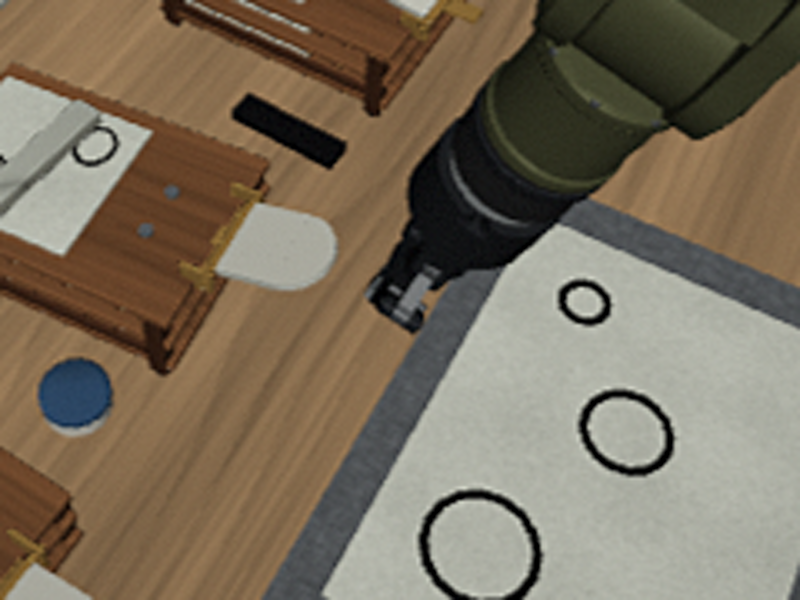

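The shut tips at about (395,305) are in front of and below the flag's end, which lies at (335,250) and hasn't moved. Leaning in.

>>> send_rows([
  [[0, -1.7, 0], [-0.7, 0, 0.4], 0],
  [[0, -1.7, 0], [-0.7, 0, 0.4], 0],
  [[0, -1.7, 0], [-0.6, 0, 0.5], 0],
])

```text
clock: 3.5
tcp_pos: [0.4818, 0.0088, 0.0464]
ee_rot: [0.216, -0.035, 0.976, 0.006]
ft_force: [-0.0, 0.6, -0.1]
gripper_width: -0.003
grip_force: 0.0
```

Run:
```python
from plan import *
rows([arc(a) for a in(0,7,14,21,28,36,44,52,60)])
```

```text
clock 3.5 tcp [0.4818 0.0088 0.0464] q [-0.002 -0.113 -1.024  0.225  0.027 -0.069] F [-0.   0.6 -0.1]
[[-0.0, -0.0, 0.0], [0.15, 0.03, -0.94], 0]
[[-0.0, -0.0, 0.0], [-0.4, -0.0, -0.82], 0]
[[-0.0, -0.0, 0.0], [-0.5, -0.0, -0.77], 0]
[[-0.0, -0.0, 0.0], [-0.59, -0.0, -0.7], 0]
[[-0.0, -0.0, 0.0], [-0.67, -0.0, -0.62], 0]
[[-0.0, -0.0, 0.0], [-0.85, -0.0, -0.61], 0]
[[-0.0, -0.0, 0.0], [-0.93, -0.0, -0.48], 0]
[[-0.0, -0.0, 0.0], [-0.99, -0.0, -0.35], 0]
[[-0.0, -0.0, 0.0], [-1.03, -0.0, -0.21], 0]
```

>>> send_rows([
  [[0, 0, 0], [0.1, 0, -0.9], 0],
  [[0, 0, 0], [-0.4, 0, -0.8], 0],
  [[0, 0, 0], [-0.5, 0, -0.8], 0],
  [[0, 0, 0], [-0.6, 0, -0.7], 0],
])

```text
clock: 3.9
tcp_pos: [0.4814, 0.0089, 0.0824]
ee_rot: [0.216, -0.035, 0.976, 0.006]
ft_force: [-0.1, -0.2, 0.5]
gripper_width: -0.003
grip_force: 0.0
```

Run:
```python
from plan import *
rows([arc(a) for a in(28,36,44,52,60,66,74,82)])
from workcell import grab_frame
import cv2
f=grab_frame("side");cv2.imwrite("pics/side2.png",cv2.resize(f["img"][150:300,200:400],(800,600),interpolation=2))
```

```text
clock 3.9 tcp [0.4814 0.0089 0.0824] q [-0.002 -0.178 -0.972  0.342  0.027 -0.068] F [-0.1 -0.2  0.5]
[[-0.0, -0.0, 0.0], [-0.53, 0.02, -0.57], 0]
[[-0.0, -0.0, 0.0], [-0.85, -0.0, -0.61], 0]
[[-0.0, -0.0, 0.0], [-0.93, -0.0, -0.48], 0]
[[-0.0, -0.0, 0.0], [-0.99, -0.0, -0.35], 0]
[[-0.0, -0.0, 0.0], [-1.03, -0.0, -0.21], 0]
[[-0.0, -0.0, 0.0], [-0.75, -0.0, -0.08], 0]
[[-0.0, -0.0, 0.0], [-0.79, -0.0, -0.13], 0]
[[-0.0, -0.0, 0.0], [-0.82, -0.0, -0.01], 0]
```

View pics/side2.png

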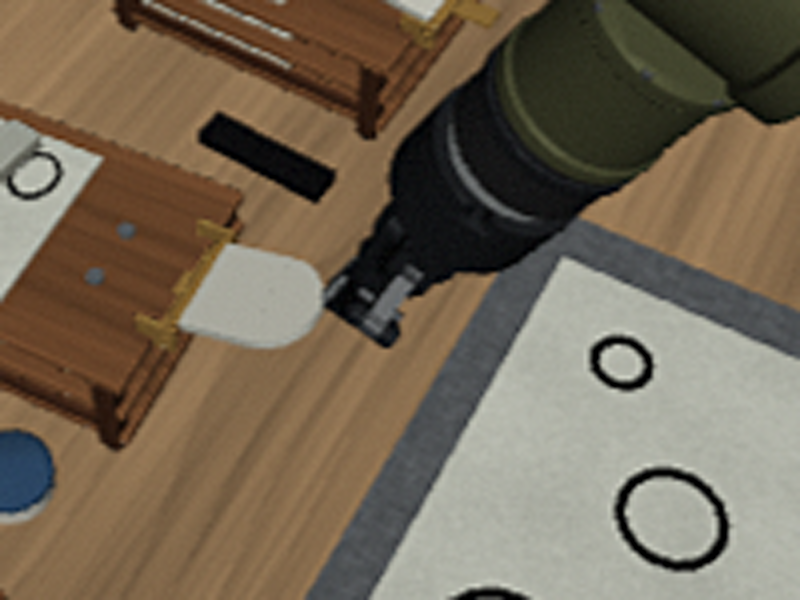

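The flag's end at about (325,290) seems slightly raised and resting on the tip, though I can't be sure from this angle. The TCP is already above where the resting end was, so I'll continue the arc.

>>> send_rows([
  [[0, 0, 0], [-0.5, 0, -0.6], 0],
  [[0, 0, 0], [-0.8, 0, -0.6], 0],
  [[0, 0, 0], [-0.9, 0, -0.5], 0],
  [[0, 0, 0], [-1.0, 0, -0.4], 0],
])

```text
clock: 4.35
tcp_pos: [0.5016, 0.0105, 0.1138]
ee_rot: [0.215, -0.035, 0.976, 0.006]
ft_force: [-0.2, -0.1, -0.4]
gripper_width: 0.001
grip_force: 0.0
```

Run:
```python
from plan import *
print(arc(52))
rows([arc(a) for a in(60,66,74,82,90,98,106,114)])
from workcell import grab_frame
import cv2
f=grab_frame("side");cv2.imwrite("pics/side3.png",cv2.resize(f["img"][150:300,200:400],(800,600),interpolation=2))
```

```text
[0.50287152 0.01063405 0.11447887]
clock 4.35 tcp [0.5016 0.0105 0.1138] q [ 0.003 -0.178 -0.887  0.428  0.025 -0.064] F [-0.2 -0.1 -0.4]
[[-0.0, -0.0, 0.0], [-1.17, -0.0, -0.22], 0]
[[-0.0, -0.0, 0.0], [-0.75, -0.0, -0.08], 0]
[[-0.0, -0.0, 0.0], [-0.79, -0.0, -0.13], 0]
[[-0.0, -0.0, 0.0], [-0.82, -0.0, -0.01], 0]
[[-0.0, -0.0, 0.0], [-0.83, -0.0, 0.12], 0]
[[-0.0, -0.0, 0.0], [-0.82, -0.0, 0.25], 0]
[[-0.0, -0.0, 0.0], [-0.79, 0.0, 0.39], 0]
[[-0.0, -0.0, 0.0], [-0.73, 0.0, 0.51], 0]
```

View pics/side3.png

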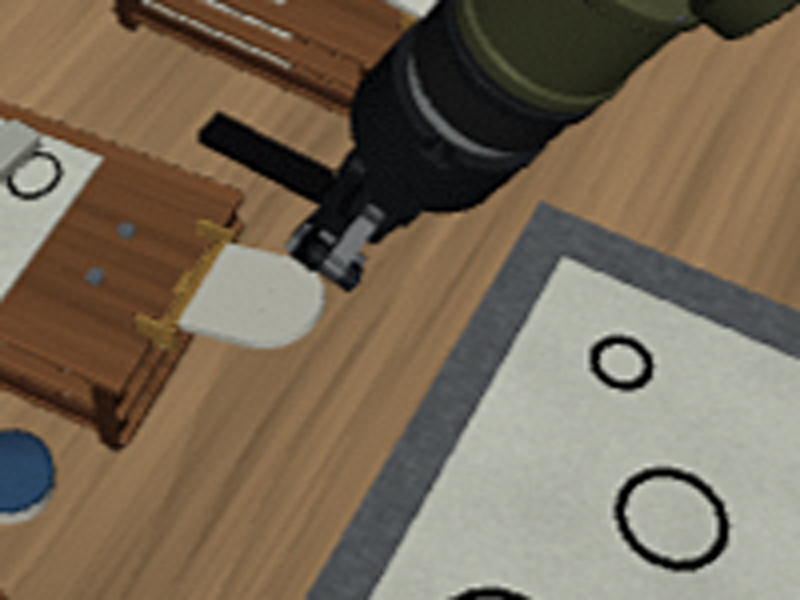

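The flag hasn't moved: the tip at about (330,270) passed in front of it. I'll check the projection of the TCP and the flag in both cameras.

```bash
python3 - <<'E'
from plan import *
from h import *
from workcell import grab_frame
p,r,o=cur()
ax=r.as_matrix()
for n,b in(("side",(200,150,4)),("top",(170,175,6))):
    f=grab_frame(n)
    im=f["img"][b[1]:b[1]+600//b[2],b[0]:b[0]+800//b[2]]
    im=cv2.resize(im,None,fx=b[2],fy=b[2],interpolation=2)
    g=lambda P:np.int32(np.round((proj(f,P)-b[:2]+.5)*b[2]))
    cv2.polylines(im,[g(flag(PV[0],PV[1],YAW,.0586,.007))],True,(0,0,255),1)
    Q=[p]+[p+.011*k*ax[:,0] for k in(-1,1)]+[p-.05*ax[:,2]]
    for q,cl in zip(g(Q),[(0,255,0),(255,0,0),(255,0,255),(0,255,255)]):cv2.circle(im,tuple(map(int,q)),4,cl,-1)
    print(n,g(Q).tolist());cv2.imwrite(f"pics/{n}4.png",im[:, :800])
E
python3 -c "
import cv2,numpy as np
a=cv2.imread('pics/side4.png')[150:450,50:450];b=cv2.imread('pics/top4.png')[100:400,100:500]
cv2.imwrite('pics/both4.png',np.hstack([a,b]))"
```

```text
side [[271, 272], [254, 260], [288, 284], [310, 235]]
top [[318, 275], [316, 253], [320, 298], [312, 304]]
```

View pics/both4.png

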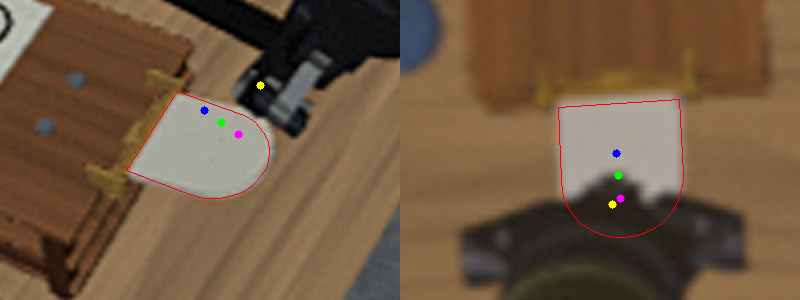

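Run:
```python
from plan import *
from h import *
from workcell import grab_frame
import pickle
d=pickle.load(open("f0.pkl","rb"));p,r,o=cur();ax=r.as_matrix()
for n in("side","top"):
    f=grab_frame(n);dif=np.abs(f["img"].astype(int)-d[n]["img"]).max(2)>25
    print(n,"ext change",np.abs(f["extrinsics"]-d[n]["extrinsics"]).max())
    g=lambda P:proj(f,P).round(1)
    print("tcp",g([p]),"edge th=0,.06,.9:",[g([W(-75*np.cos(t),80+75*np.sin(t))])[0].tolist() for t in(0,.06,.9)],"pivot",g([W(0,80)]))
    c0,r0=(240,195) if n=="side" else (208,200)
    for rr in range(r0,r0+50,2):print(rr,"".join("#" if dif[rr,cc] else ("w" if (lambda v:v.max()-v.min()<35 and v.max()>105)(f["img"][rr,cc].astype(int)) else ".") for cc in range(c0,c0+60)))
```

```text
side ext change 0.0
tcp [[268.1 218.5]] edge th=0,.06,.9: [[278.0, 231.8], [278.0, 230.6], [266.4, 210.7]] pivot [[247.4 219.1]]
195 ...........................................#################
197 ..........................................##################
199 ........................................####################
201 .......................................#####################
203 .....................................#######################
205 ...................................#########################
207 .................................#########################..
209 ................................########################....
211 ................wwwww..........w##################..........
213 ...............wwwwwwwwwwwwww...###################.........
215 ..............wwwwwwwwwwwwwwwwwwww#################.........
217 .............wwwwwwwwwwwwwwwwwwwwwwww##############.........
219 ...........wwwwwwwwwwwwwwwwwwwwwwwwwwwww.#########..........
221 ..........wwwwwwwwwwwwwwwwwwwwwwwwwwwwwww...#####...........
223 .........wwwwwwwwwwwwwwwwwwwwwwwwwwwwwwww................
[... 1706 characters left out ...]
##########################........................
230 ####################################........................
232 ####################################........................
234 ####################################........................
236 #####################################.......................
238 #############################...............................
240 ###########################.................................
242 ##########################..................................
244 ##########################..................................
246 ##########################..................................
248 ###########################.................................
```

Run:
```python
from plan import *
from h import *
import pickle
from scipy.optimize import least_squares
d=pickle.load(open("f0.pkl","rb"));p,r,o=cur();ax=r.as_matrix()
for s in((286,221),(275,213),(272,210),(290,215)):
    q=least_squares(lambda x:np.r_[proj(d["top"],[x])[0]-(221.5,222),proj(d["side"],[x])[0]-s],p)
    print(s,q.x.round(4),np.round(q.fun,1),"in tool mm",(ax.T@(q.x-p)*1e3).round(0))
print("side1 tcp",proj(d["side"],[[.4548,.0072,.0466]]), "seen ~298.5,241.5")
# rack points independent: flag edge from top px (222.8,231) at z .08-.1
E=d["top"]
for z in(.07,.084,.1):print(z,least_squares(lambda x:proj(E,[[x[0],x[1],z]])[0]-(222.8,231),[.5,0]).x)
print("gripper",o["gripper_width"],o["tau"])
```

```text
(286, 221) [0.475  0.0069 0.1267] [ 1.7  7.9 -5.5 -1.9] in tool mm [ 17.  -2. -24.]
(275, 213) [0.4899 0.0097 0.1423] [ 0.4  1.8 -1.3 -0.4] in tool mm [ -3.  -0. -32.]
(272, 210) [0.4937 0.0104 0.1492] [ 0.   0.1 -0.1 -0. ] in tool mm [ -9.   0. -36.]
(290, 215) [0.4694 0.0046 0.1494] [ 1.9  8.7 -6.1 -2.1] in tool mm [ 13.  -4. -47.]
side1 tcp [[287.06337671 244.16205044]] seen ~298.5,241.5
0.07 [0.48000338 0.01246707]
0.084 [0.47799866 0.0113596 ]
0.1 [0.47570755 0.01009391]
gripper -0.0009956365569894047 [ 1.51013798e-02 -2.27645749e+01  3.47390413e+01 -4.46216762e+00
  9.46460548e-02  2.14745369e-04]
```

The visible fingertips appear about 35 mm short of the reported TCP, which explains the miss. I'll back off over plain wood and check in all three cameras with an overlay.

>>> send_rows([
  [[0, 2.5, 0], [2.2, 0, -1.0], 0],
  [[0, 2.5, 0], [2.2, 0, -0.9], 0],
  [[0, 0, 0], [0.5, 0, 1.2], 0],
  [[0, 0, 0], [0.5, 0, 1.2], 0],
])

```text
clock: 5.0
tcp_pos: [0.4515, 0.0068, 0.0864]
ee_rot: [0.173, -0.035, 0.984, 0.004]
ft_force: [-0.0, 0.5, -0.4]
gripper_width: 0.0
grip_force: 0.0
```

Run:
```python
from plan import *
from h import *
from workcell import grab_frame
p,r,o=cur();ax=r.as_matrix();print(p,np.round(o["joint_pos"],3),o["gripper_width"],o["ft_force"])
T_=[]
for n,k in(("side",6),("top",6),("wrist",0)):
    f=grab_frame(n)
    if not k: im=cv2.resize(f["img"],(400,300));k=400/512;c=(0,0)
    else:
        c=np.round(proj(f,[p-.03*ax[:,2]])[0]).astype(int)-[33,25];im=cv2.resize(f["img"][c[1]:c[1]+50,c[0]:c[0]+67],(400,300),interpolation=2)
    Q=[p,p-.011*ax[:,0],p+.011*ax[:,0],p-.035*ax[:,2],W(-75,84)]
    g=(proj(f,Q)-c+.5)*k;print(n,c,g.round(0).tolist())
    for q,cl in zip(g,[(0,255,0),(255,0,0),(255,0,255),(0,255,255),(0,0,255)]):
        if abs(q).max()<2000:cv2.circle(im,tuple(map(int,q)),3,cl,-1)
    T_.append(im)
cv2.imwrite("pics/tile.png",np.vstack([np.hstack(T_[:2]),np.hstack([T_[2],cv2.resize(cv2.imread("pics/wrist1.png"),(400,300))])]))
```

```text
[0.45151473 0.00679185 0.08637672] [-0.002 -0.185 -0.921  0.489  0.021 -0.07 ] 5.48466219615793e-05 [-0.00705201  0.52456381 -0.38731167]
side [262 204] [[168.0, 187.0], [142.0, 170.0], [194.0, 204.0], [205.0, 147.0], [99.0, 163.0]]
top [190 217] [[207.0, 141.0], [206.0, 118.0], [209.0, 163.0], [203.0, 157.0], [205.0, 87.0]]
wrist (0, 0) [[197.0, 178.0], [197.0, 190.0], [197.0, 165.0], [197.0, 199.0], [197.0, 198.0]]
```

View pics/tile.png

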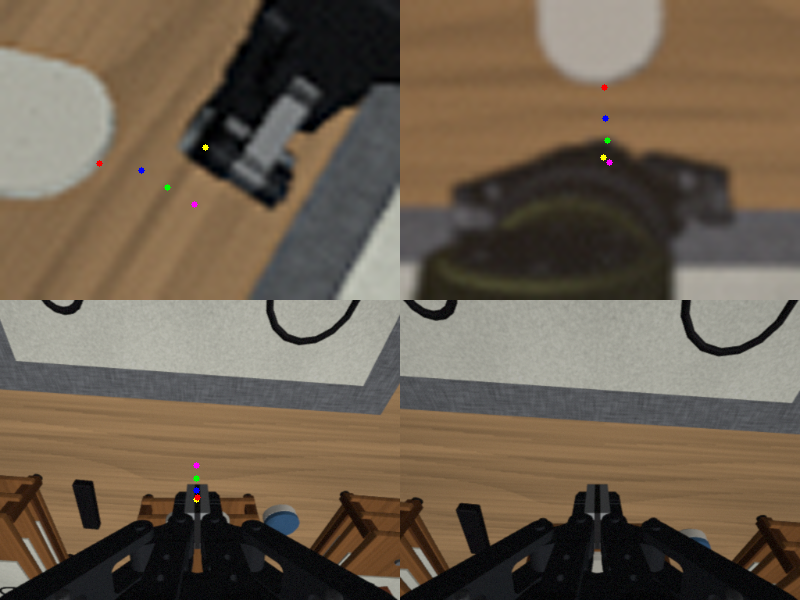

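In the side tile the tip's lower end sits around (185,150)–(275,205), above the projected TCP at (168,187). In the wrist tile the tip is close to the TCP. To see which camera is consistent with the arm's pose, I'll project known table points into the wrist view.

Run:
```python
from plan import *
from h import *
from workcell import grab_frame
import pickle
from scipy.optimize import least_squares
d=pickle.load(open("f0.pkl","rb"));f=grab_frame("wrist");p,r,o=cur();ax=r.as_matrix()
hsv=lambda im:cv2.cvtColor(im,cv2.COLOR_BGR2HSV)
def blobs(im,m,mn=30):
    l,lab,st,c=cv2.connectedComponentsWithStats(m.astype(np.uint8));return [(c[i].round(1).tolist(),st[i].tolist()) for i in range(1,l) if st[i,4]>mn]
inv=lambda F,px,z:least_squares(lambda x:proj(F,[[x[0],x[1],z]])[0]-px,[.5,0]).x
for n,F in(("top",d["top"]),("side",d["side"]),("wrist",f)):
    h=hsv(F["img"]);m=(h[...,0]>95)&(h[...,0]<125)&(h[...,1]>110)
    for b in blobs(F["img"],m):print(n,"blue",b)
pb=inv(d["top"],(290/1.5625,306/1.5625),.028);ik=inv(d["top"],(428/1.5625,309/1.5625),.012)
print("paste",pb,"side",inv(d["side"],(317/1.5625,416/1.5625),.028),"ink",ik)
pts=[[*pb,.028],[*ik,.012]]
print("wrist pred",proj(f,pts),"cam centre",-f["extrinsics"][:3,:3].T@f["extrinsics"][:3,3],"tool",ax.T@(-f["extrinsics"][:3,:3].T@f["extrinsics"][:3,3]-p))
im=f["img"];g=im.max(2)
for x in(40,250,470):
    col=im[:260,x].astype(int);print(x,[(y,col[y].tolist()) for y in range(40,150,8)])
for q in((258/1.5625,395/1.5625),(458/1.5625,395/1.5625)):print("mat corner",q,inv(d["top"],q,0),proj(f,[[*inv(d["top"],q,0),0]]))
```

```text
top blue ([393.7, 66.7], [387, 60, 13, 17, 58])
top blue ([20.4, 93.1], [0, 70, 46, 49, 1841])
top blue ([391.9, 83.4], [380, 74, 26, 15, 74])
side blue ([224.6, 68.9], [208, 44, 32, 47, 1037])
side blue ([269.4, 123.5], [260, 115, 20, 18, 252])
side blue ([202.0, 267.6], [192, 258, 21, 20, 334])
wrist blue ([361.1, 283.4], [338, 270, 44, 31, 956])
paste [0.59589043 0.13516894] side [0.59069696 0.13955095] ink [ 0.59531578 -0.14206624]
wrist pred [[359.85583905 290.87480693]
 [107.42061939 266.51397216]] cam centre [ 0.3178188  -0.00161425  0.22733052] tool [ 0.07787837  0.00047653 -0.17798583]
40 [(40, [159, 167, 167]), (48, [156, 168, 169]), (56, [155, 167, 167]), (64, [162, 172, 175]), (72, [164, 174, 174]), (80, [88, 85, 83]), (88, [91, 88, 86]), (96, [95, 92, 89]), (104, [94, 91, 90]), (112, [92, 90, 86]), (120, [83, 116, 148]), (128, [74, 107, 137]), (136, [73, 104, 129]), (144, [79, 111, 140])]
250 [(40, [165, 176, 176]), (48, [166, 178, 176]), (56, [168, 178, 177]), (64, [162, 173, 171]), (72, [159, 169, 169]), (80, [162, 174, 172]), (88, [166, 177, 176]), (96, [96, 95, 90]), (104, [90, 87, 86]), (112, [88, 83, 83]), (120, [91, 86, 85]), (128, [104, 102, 101]), (136, [80, 115, 144]), (144, [80, 115, 146])]
470 [(40, [158, 166, 167]), (48, [165, 175, 175]), (56, [160, 171, 170]), (64, [160, 170, 171]), (72, [159, 171, 169]), (80, [162, 173, 172]), (88, [174, 182, 183]), (96, [152, 158, 158]), (104, [92, 89, 88]), (112, [102, 99, 96]), (120, [93, 89, 88]), (128, [88, 84, 82]), (136, [83, 80, 79]), (144, [85, 100, 115])]
mat corner (165.12, 252.8) [0.42064966 0.19525163] [[482.57088388 137.99800189]]
mat corner (293.12, 252.8) [ 0.42384063 -0.20147261] [[-12.13585726 108.46198847]]
```

All three views agree: the arm pose is right, but the real fingertips end about 35 mm short of the reported TCP. I'll replan with the tip at TCP −35 mm and a 22° lean.

```bash
python3 tp.py 22; sed -i 's/    return W(q\[0\],80+q\[1\])/    return tip(q[0],80+q[1])/; s/^def arc/def tip(u,z): return W(u+TL*d[0],z+TL*d[1])\ndef arc/; s/H=11/H=11;TL=35/' plan.py
python3 - <<'E'
from plan import *
print(tip(-96,46),arc(-8),arc(60),arc(180))
rows(line((tip(-96,46),3),(arc(-8),3)))
E
```

```text
[0.47012183 0.00829504 0.01354857] [0.48951296 0.00967997 0.01147543] [0.52318171 0.01208463 0.08833612] [0.62073818 0.01905222 0.05466924]
clock 5.2 tcp [0.4511 0.0068 0.0862] q [-0.002 -0.184 -0.92   0.491  0.021 -0.07 ] F [-0.4  0.2  0.4]
[[-0.0, -0.4, 0.0], [0.22, 0.01, 2.49], 0]
[[-0.0, -0.4, 0.0], [0.24, 0.01, 2.49], 0]
[[-0.0, -0.4, 0.0], [0.25, 0.01, 2.49], 0]
[[-0.0, -0.4, 0.0], [-0.58, 0.0, 0.3], 0]
[[-0.0, -0.4, 0.0], [-0.58, 0.0, 0.3], 0]
[[-0.0, -0.4, 0.0], [-0.58, 0.0, 0.3], 0]
```

>>> send_rows([
  [[0, -0.4, 0], [0.2, 0, 2.5], 0],
  [[0, -0.4, 0], [0.2, 0, 2.4], 0],
  [[0, -0.4, 0], [0.2, 0, 2.2], 0],
])

```text
clock: 5.5
tcp_pos: [0.4718, 0.0079, 0.0182]
ee_rot: [0.184, -0.035, 0.982, 0.004]
ft_force: [-0.1, 0.7, -0.2]
gripper_width: -0.0
grip_force: 0.0
```

Run:
```python
from plan import *
rows(line((arc(-5),3)))
```

```text
clock 5.5 tcp [0.4718 0.0079 0.0182] q [-0.    -0.04  -1.008  0.234  0.022 -0.068] F [-0.1  0.7 -0.2]
[[-0.1, -0.3, 0.0], [-0.5, 0.02, 0.29], 0]
[[-0.1, -0.3, 0.0], [-0.5, 0.02, 0.3], 0]
[[-0.1, -0.3, 0.0], [-0.5, 0.02, 0.3], 0]
```

>>> send_rows([
  [[0, -0.3, 0], [-0.5, 0, 0.3], 0],
  [[0, -0.3, 0], [-0.5, 0, 0.3], 0],
  [[0, -0.3, 0], [-0.5, 0, 0.3], 0],
])

```text
clock: 5.8
tcp_pos: [0.4898, 0.0092, 0.0166]
ee_rot: [0.192, -0.035, 0.981, 0.005]
ft_force: [0.7, -0.6, -0.3]
gripper_width: 0.005
grip_force: 0.0
```

Run:
```python
from plan import *
rows([arc(a) for a in(0,7,14,21,28,36,44,52,60,67,74)])
```

```text
clock 5.8 tcp [0.4898 0.0092 0.0166] q [ 0.002 -0.01  -0.995  0.201  0.022 -0.066] F [ 0.7 -0.6 -0.3]
[[-0.0, 0.0, 0.0], [-0.08, 0.05, -0.54], 0]
[[-0.0, 0.0, 0.0], [-0.36, -0.0, -0.84], 0]
[[-0.0, 0.0, 0.0], [-0.46, -0.0, -0.79], 0]
[[-0.0, 0.0, 0.0], [-0.56, -0.0, -0.73], 0]
[[-0.0, 0.0, 0.0], [-0.64, -0.0, -0.66], 0]
[[-0.0, 0.0, 0.0], [-0.82, -0.0, -0.65], 0]
[[-0.0, 0.0, 0.0], [-0.9, -0.0, -0.53], 0]
[[-0.0, 0.0, 0.0], [-0.97, -0.0, -0.4], 0]
[[-0.0, 0.0, 0.0], [-1.01, -0.0, -0.26], 0]
[[-0.0, 0.0, 0.0], [-0.91, -0.0, -0.11], 0]
[[-0.0, 0.0, 0.0], [-0.72, -0.0, -0.12], 0]
```

>>> send_rows([
  [[0, 0, 0], [-0.1, 0, -0.5], 0],
  [[0, 0, 0], [-0.4, 0, -0.8], 0],
  [[0, 0, 0], [-0.5, 0, -0.8], 0],
  [[0, 0, 0], [-0.6, 0, -0.7], 0],
])

```text
clock: 6.2
tcp_pos: [0.4925, 0.0096, 0.0485]
ee_rot: [0.191, -0.035, 0.981, 0.005]
ft_force: [-0.2, -0.0, -0.0]
gripper_width: -0.001
grip_force: 0.4
```

```bash
cat > th.py <<'E'
# estimate flag angle: white mask vs. projected outline in the side view (finger pixels excluded)
from plan import *
from h import *
from workcell import grab_frame
f=grab_frame("side");h=cv2.cvtColor(f["img"],cv2.COLOR_BGR2HSV)
x0,x1,y0,y1=230,300,170,250
if __name__=="__main__":
    m=((h[...,1]<60)&(h[...,2]>100))[y0:y1,x0:x1];dark=(h[...,2]<75)[y0:y1,x0:x1]
    sc=[]
    for t in np.radians(np.arange(0,182,3)):
        q=np.zeros(m.shape,np.uint8)
        for s in(-.003,.003):
            cv2.fillPoly(q,[np.int32(np.round((proj(f,flag(PV[0],PV[1],YAW,t,.007,s))-[x0,y0])*16))],1,shift=4)
        sc.append(((q!=m)&~dark).sum())
    i=np.argsort(sc)[:3];print("flag deg",(i*3).tolist(),np.array(sc)[i],"white",m.sum())
E
python3 - <<'E'
import runpy
runpy.run_path("th.py",run_name="__main__")
from plan import *
rows([arc(a) for a in(28,36,44,52,60,67,74)])
E
```

```text
flag deg [21, 18, 15] [130 136 158] white 671
clock 6.25 tcp [0.4943 0.0096 0.0501] q [ 0.004 -0.065 -0.943  0.306  0.021 -0.064] F [ 0.  -0.   2.2]
[[-0.0, 0.0, 0.0], [-0.41, 0.04, -0.62], 0]
[[-0.0, 0.0, 0.0], [-0.82, -0.0, -0.65], 0]
[[-0.0, 0.0, 0.0], [-0.91, -0.0, -0.53], 0]
[[-0.0, 0.0, 0.0], [-0.97, -0.0, -0.4], 0]
[[-0.0, 0.0, 0.0], [-1.02, -0.0, -0.26], 0]
[[-0.0, 0.0, 0.0], [-0.91, -0.0, -0.11], 0]
[[-0.0, 0.0, 0.0], [-0.72, -0.0, -0.12], 0]
```

>>> send_rows([
  [[0, 0, 0], [-0.4, 0, -0.6], 0],
  [[0, 0, 0], [-0.8, 0, -0.7], 0],
  [[0, 0, 0], [-0.9, 0, -0.5], 0],
  [[0, 0, 0], [-1.0, 0, -0.4], 0],
])

```text
clock: 6.65
tcp_pos: [0.5136, 0.0112, 0.0801]
ee_rot: [0.191, -0.035, 0.981, 0.005]
ft_force: [0.3, 0.2, 0.8]
gripper_width: -0.001
grip_force: 0.2
```

Run:
```python
import runpy
runpy.run_path("th.py",run_name="__main__")
from plan import *
rows([arc(a) for a in(60,67,74,82,90,98,106,114)])
```

```text
flag deg [69, 72, 66] [283 314 335] white 201
clock 6.7 tcp [0.5163 0.0113 0.0819] q [ 0.008 -0.071 -0.859  0.396  0.02  -0.061] F [1.7 0.2 1.6]
[[-0.0, 0.0, 0.0], [-0.89, 0.02, -0.34], 0]
[[-0.0, 0.0, 0.0], [-0.91, -0.0, -0.11], 0]
[[-0.0, 0.0, 0.0], [-0.72, -0.0, -0.12], 0]
[[-0.0, 0.0, 0.0], [-0.82, -0.0, -0.05], 0]
[[-0.0, 0.0, 0.0], [-0.83, -0.0, 0.07], 0]
[[-0.0, 0.0, 0.0], [-0.83, -0.0, 0.21], 0]
[[-0.0, 0.0, 0.0], [-0.8, -0.0, 0.34], 0]
[[-0.0, 0.0, 0.0], [-0.75, 0.0, 0.47], 0]
```

The flag is rising: white area down to 201 px, estimate about 55–69°. Continuing over the top.

>>> send_rows([
  [[0, 0, 0], [-0.9, 0, -0.3], 0],
  [[0, 0, 0], [-0.9, 0, -0.1], 0],
  [[0, 0, 0], [-0.7, 0, -0.1], 0],
  [[0, 0, 0], [-0.8, 0, 0], 0],
  [[0, 0, 0], [-0.8, 0, 0.1], 0],
])

```text
clock: 7.2
tcp_pos: [0.5497, 0.0139, 0.0982]
ee_rot: [0.19, -0.035, 0.981, 0.005]
ft_force: [-0.5, -0.4, 0.1]
gripper_width: -0.001
grip_force: 0.2
```

Run:
```python
import runpy
runpy.run_path("th.py",run_name="__main__")
from plan import *
rows([arc(a) for a in(98,106,114,122,130,138,146,154)])
```

```text
flag deg [84, 81, 69] [170 188 211] white 199
clock 7.25 tcp [0.5514 0.014  0.099 ] q [ 0.014 -0.023 -0.766  0.442  0.018 -0.055] F [0.8 0.  0.7]
[[-0.0, 0.0, 0.0], [-1.08, 0.01, -0.08], 0]
[[-0.0, 0.0, 0.0], [-0.8, 0.0, 0.34], 0]
[[-0.0, 0.0, 0.0], [-0.75, 0.0, 0.47], 0]
[[-0.0, 0.0, 0.0], [-0.68, 0.0, 0.59], 0]
[[-0.0, 0.0, 0.0], [-0.58, 0.0, 0.7], 0]
[[-0.0, 0.0, 0.0], [-0.46, 0.0, 0.79], 0]
[[-0.0, 0.0, 0.0], [-0.33, 0.0, 0.86], 0]
[[-0.0, 0.0, 0.0], [-0.19, 0.0, 0.9], 0]
```

>>> send_rows([
  [[0, 0, 0], [-1.0, 0, 0], 0],
  [[0, 0, 0], [-0.8, 0, 0.3], 0],
  [[0, 0, 0], [-0.8, 0, 0.5], 0],
  [[0, 0, 0], [-0.7, 0, 0.6], 0],
  [[0, 0, 0], [-0.6, 0, 0.7], 0],
])

```text
clock: 7.75
tcp_pos: [0.594, 0.0171, 0.093]
ee_rot: [0.191, -0.035, 0.981, 0.005]
ft_force: [-0.7, -0.1, 0.2]
gripper_width: 0.002
grip_force: 0.2
```

Run:
```python
import runpy
runpy.run_path("th.py",run_name="__main__")
from plan import *
rows([arc(a) for a in(138,146,154,162,170,175,180)])
```

```text
flag deg [123, 117, 129] [138 139 140] white 474
clock 7.8 tcp [0.5947 0.0171 0.0924] q [ 0.019  0.068 -0.689  0.43   0.016 -0.05 ] F [ 1.1 -0.2  0.4]
[[-0.0, -0.0, 0.0], [-0.57, 0.01, 0.56], 0]
[[-0.0, -0.0, 0.0], [-0.33, 0.0, 0.86], 0]
[[-0.0, -0.0, 0.0], [-0.19, 0.0, 0.9], 0]
[[-0.0, -0.0, 0.0], [-0.05, 0.0, 0.77], 0]
[[-0.0, -0.0, 0.0], [0.02, 0.0, 0.62], 0]
[[-0.0, -0.0, 0.0], [0.05, 0.0, 0.39], 0]
[[-0.0, -0.0, 0.0], [0.08, 0.0, 0.39], 0]
```

The flag is past upright, at about 125°. Now bring it down.

>>> send_rows([
  [[0, 0, 0], [-0.5, 0, 0.6], 0],
  [[0, 0, 0], [-0.3, 0, 0.8], 0],
  [[0, 0, 0], [-0.2, 0, 0.9], 0],
  [[0, 0, 0], [0, 0, 0.8], 0],
])

```text
clock: 8.2
tcp_pos: [0.6145, 0.0184, 0.0676]
ee_rot: [0.191, -0.035, 0.981, 0.005]
ft_force: [-1.1, 0.1, 0.8]
gripper_width: 0.003
grip_force: 0.2
```

>>> send_rows([
  [[0, 0, 0], [0, 0, 0.5], 0],
  [[0, 0, 0], [0, 0, 0.2], 0],
  [[0, 0, 0], [0, 0, 0], 0],
])

```text
clock: 8.5
tcp_pos: [0.6161, 0.0185, 0.0612]
ee_rot: [0.19, -0.035, 0.981, 0.005]
ft_force: [-0.1, -0.5, 0.9]
gripper_width: -0.003
grip_force: 0.0
```

Run:
```python
import runpy
runpy.run_path("th.py",run_name="__main__")
from plan import *
rows([arc(a) for a in(175,180)])
```

```text
flag deg [177, 174, 180] [ 99 102 107] white 418
clock 8.55 tcp [0.6163 0.0185 0.0615] q [ 0.021  0.147 -0.683  0.358  0.015 -0.048] F [-0.9 -0.1 -0.3]
[[-0.1, -0.0, 0.0], [-0.24, 0.03, 0.42], 0]
[[-0.1, -0.0, 0.0], [0.07, 0.0, 0.39], 0]
```

>>> send_rows([
  [[0, 0, 0], [0, 0, 0.2], 0],
  [[0, 0, 0], [0, 0, 0.2], 0],
  [[0, 0, 0], [0, 0, 0], 0],
])

```text
clock: 8.85
tcp_pos: [0.6181, 0.0186, 0.058]
ee_rot: [0.191, -0.035, 0.981, 0.005]
ft_force: [0.0, -0.0, -0.3]
gripper_width: -0.004
grip_force: 0.0
```

>>> send_rows([
  [[0, 0, 0], [0, 0, 0.15], 0],
  [[0, 0, 0], [0, 0, 0], 0],
])

```text
clock: 9.05
tcp_pos: [0.6187, 0.0186, 0.0566]
ee_rot: [0.191, -0.035, 0.981, 0.005]
ft_force: [-0.5, -0.8, 0.2]
gripper_width: -0.001
grip_force: 0.0
```

>>> send_rows([
  [[0, 0, 0], [0, 0, 0.15], 0],
  [[0, 0, 0], [0, 0, 0], 0],
])

```text
clock: 9.25
tcp_pos: [0.6192, 0.0187, 0.0551]
ee_rot: [0.19, -0.035, 0.981, 0.005]
ft_force: [0.4, 0.0, -0.4]
gripper_width: -0.004
grip_force: 0.0
```

>>> send_rows([
  [[0, 0, 0], [0, 0, 0.15], 0],
  [[0, 0, 0], [0, 0, 0], 0],
])

```text
clock: 9.45
tcp_pos: [0.6197, 0.0187, 0.0537]
ee_rot: [0.19, -0.035, 0.981, 0.005]
ft_force: [0.1, 1.1, 0.8]
gripper_width: -0.003
grip_force: 0.0
```

>>> send_rows([
  [[0, 0, 0], [0, 0, 0.15], 0],
  [[0, 0, 0], [0, 0, 0], 0],
])

```text
clock: 9.65
tcp_pos: [0.6204, 0.0187, 0.0524]
ee_rot: [0.191, -0.035, 0.981, 0.005]
ft_force: [-0.1, -0.0, 0.9]
gripper_width: 0.001
grip_force: 0.1
```

Run:
```python
import runpy
runpy.run_path("th.py",run_name="__main__")
```

```text
flag deg [180, 177, 174] [101 103 113] white 398
```

>>> send_rows([
  [[0, 0, 0], [0, 0, 0.15], 0],
  [[0, 0, 0], [0, 0, 0], 0],
])

```text
clock: 9.9
tcp_pos: [0.6206, 0.0187, 0.0515]
ee_rot: [0.19, -0.035, 0.981, 0.005]
ft_force: [-6.5, -0.5, 9.8]
gripper_width: -0.002
grip_force: 4.8
```

>>> send_rows([
  [[0, 0, 0], [0, 0, 0.15], 0],
  [[0, 0, 0], [0, 0, 0], 0],
])

```text
clock: 10.1
tcp_pos: [0.6208, 0.0187, 0.0508]
ee_rot: [0.19, -0.035, 0.981, 0.005]
ft_force: [-13.8, -0.9, 19.9]
gripper_width: -0.001
grip_force: 9.9
```

There's firm contact at the stop, so the flag is flat. Retreating straight up, then back.

>>> send_rows([
  [[0, 0, 0], [-0.4, 0, -1.0], 0],
  [[0, 0, 0], [-1.1, 0, -2.8], 0],
  [[0, 0, 0], [-1.1, 0, -2.8], 0],
  [[0, 0, 0], [0, 0, -4.0], 0],
  [[0, 0, 0], [0, 0, -4.0], 0],
])

```text
clock: 10.6
tcp_pos: [0.5904, 0.0173, 0.196]
ee_rot: [0.19, -0.035, 0.981, 0.005]
ft_force: [0.5, 0.6, -0.1]
gripper_width: 0.001
grip_force: 0.0
```

>>> send_rows([
  [[0, 2, 0], [4.0, 0, -1.5], 0],
  [[0, 2, 0], [4.0, 0, -1.5], 0],
  [[0, 2, 0], [4.0, 0, -1.5], 0],
  [[0, 2, 0], [3.0, 0, -1.5], 0],
  [[0, 0, 0], [0, 0, 0], 0],
])

```text
clock: 11.1
tcp_pos: [0.428, 0.0056, 0.2031]
ee_rot: [0.121, -0.036, 0.992, 0.002]
ft_force: [-0.1, 1.0, -0.3]
gripper_width: -0.002
grip_force: 0.0
```

Run:
```python
from workcell import *
import cv2,numpy as np
a=grab_frame("side")["img"][60:360,50:450];b=grab_frame("top")["img"][120:260,90:360]
cv2.imwrite("pics/fin.png",np.vstack([cv2.resize(a,(400,300)),cv2.resize(b,(400,207))]).repeat(1,0) if 0 else cv2.resize(np.hstack([cv2.resize(a,(400,300)),cv2.resize(b,(400,300))]),(800,300)))
o=get_obs();print(o["clock"],o["tcp_pos"],np.abs(o["joint_velocities"]).max())
import runpy;runpy.run_path("th.py",run_name="__main__")
```

```text
11.2 [0.43100441 0.00577921 0.2030326 ] 0.026272366805560547
flag deg [180, 177, 174] [108 121 135] white 432
```

View pics/fin.png

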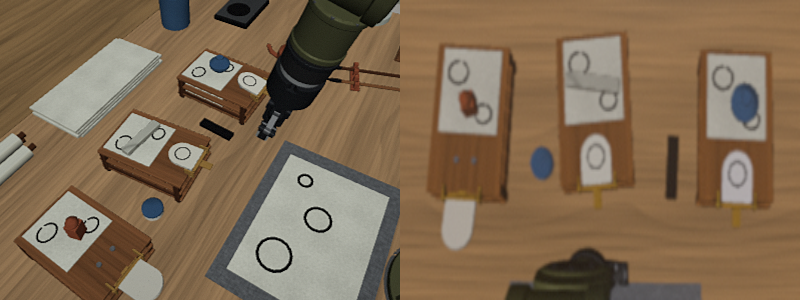

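The middle rack's flag, at (597,155) in the top half, lies back on the deck with its ring up. Everything else is where it was and the arm is clear.

```bash
python3 -c "
from workcell import *
print(job_done())"
```

```text
the job is handed in; nothing more can be done
None
```

Rack b's flag was pushed over its pivot with shut fingertips and lies flat on the deck, ring face up; in the final pictures nothing else had moved and the arm was clear, and the job was handed in at about 11 s (result not shown to me).

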